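# Find the boiler end cap that rocks

### The arm

A 7-joint arm with a two-finger parallel gripper is mounted at the origin on the work surface. World frame = base frame: x ahead of the robot, y to its left, z up, the work surface at z = 0. Lengths are in m, angles in rad, forces in N, time in s.
With the tool pointing down it reaches from about 0.425 to 1.025 m from the base axis. Payload 9.4 kg.
Tool frame: the origin (TCP) lies at the very end of the fingers, on their centre line; the grasp point (between the pads) lies 19 mm behind it; z points along the fingers, y is the line along which they close (so a half turn about z gives the same grasp; the last joint's range is limited). The gripper opens to 93 mm and grips with 3 to 60 N. Pads are 15 mm wide; open, the fingers measure 128 mm over their backs; the gripper's body (75 mm by 188 mm) begins 65 mm behind the grasp point.
Start: joints at [1.209, 0.599, -0.003, 1.599, 0.002, 0.943, -0.08], TCP at [0.204, -0.696, 0.219] pointing down, gripper open.
Joint ranges: [-2.57, 2.57], [-0.35, 1.97], [-1.29, 1.29], [0.11, 2.56], [-1.05, 4.19], [0.11, 1.86], [-2.63, 2.63]. Speed limits (rad/s): [2.22, 2.22, 3.01, 3.01, 3.14, 3.14, 3.14].

### API

Orientations are given as a rotation vector (axis times angle).
In Python, from station import telemetry, imaging, order, search_frame, outline_of, landmark_of gives the robot as it stands.
- The arm moves only by the shell command python3 -m handwheel 'ROWS' [OPENING] [FORCE]. ROWS is JSON, a list that holds one entry, the list of rows, each a list of 6 numbers: the shift along the tool's x, y, z in mm, then the turn, a rotation vector about the tool's x, y, z in degrees. In form: [[[x, y, z, ax, ay, az], ...]]. A call has 1 to 20 rows; each row shifts and turns the commanded pose from where the row before left it, along the tool's axes as they then stand; what a row does not reach is not made up. A row lasts 1/12 s, in which the tool goes at most 41.7 mm and 7.16 degrees, less where a joint would pass 70% of its speed; a pose out of reach is approached as far as the arm can. A call with a gripper value outside its range is refused whole. OPENING is the gripper's target within -1 to 1 (shut at 1, half-way at 0, fully open at -1), set as the call begins (- or left out, the last holds). The fingers move at their own pace and stop on an object; FORCE is the grip in N (left out, the last holds). Time passes only in rows, so rows that do not move let the fingers close. It gives the time, the measured TCP pose, the force, the opening and the grip force at its end, in the units of the state.
- telemetry.get_obs(): the state, without advancing time (a new reading comes with each control period).
- imaging.grab_frame(name): name is "side" or "top"; returns the picture (384x512x3 uint8, red, green, blue); there is no depth.
- imaging.get_calibration(name): a dict with "K" (3x3 intrinsics, pixels), "k1" (the pictures are not rectified: a ray, as slopes to the right and down, at radius r is drawn at 1 + k1 r^2 times it, then the intrinsics apply), "pose" (4x4, takes a point from camera to world coordinates). Camera axes: x right, y down, z forward; pixel columns grow to the right and rows downward; lengths in m; the calibration is good to about 2 mm. A picture is of the moment at which its call begins. get_calibration takes no time and is no camera call.
- order.job_done(): hands the job in; it is judged then, once.
Trained networks look in the newest picture that a camera, given by its name, has taken for a name from the list of things; names that differ only in an ending like _2 or _b are one class to them, and where a whole thing is asked for, a point or a joint stands for the part that bears it (a point fixed in the world has none). Each returns a list of dicts, best first, with "conf" (0 to 1); they miss things now and then, are a little off and sometimes report something else, mostly with a low value. They report only what shows in the picture. A call takes as long as a camera call. They do not tell look-alikes from the thing itself.
- search_frame(camera, query): "box" ([centre column, centre row, width, height] in pixels, round what is visible of it).
- outline_of(camera, query): "region" (384x512 bool, what is visible of it) and "box" ([centre column, centre row, width, height] in pixels, round what is visible of it).
- landmark_of(camera, query): "centre" ([column, row] in pixels: a listed point, or the origin of a listed thing).
The state is a dict: "time_s": time; "q": joint angles; "qvel": joint speeds; "joint_torque": joint torques, N m; "tcp_pos": TCP position; "tcp_rot": TCP orientation; "force": force on the tool from outside, world axes, zero at the start; "ft_torque": the same for the moment, N m; "grip_width": finger opening in m; "grasp_force": force on a finger pad.
Only numpy, scipy, OpenCV 4.12 (cv2) and the standard library are available. Lean on these libraries where they do the work, as an engineer would, in place of code of your own. Each camera call takes 0.05 s, during which the arm holds its last target. There are 200 camera calls.

### The job

One of the three green boiler end caps on the desk does not stand steady. Press down on the caps' rims one after another, where they stand, until you see one rock, then lift that one by its brass stub and set it down gently, standing upright inside the red tray. Leave the two steady caps where they are.

Things in the scene. Friction and masses are not known exactly. Their poses are not given: they have to be found in the camera images.
- cap_a_grip (a point): one of three green cast boiler end caps, alike from above: a round flange 84 mm wide, its flat top 16 mm above what the cap stands on, and in its middle an upright brass stub 24 mm wide, top at 58 mm. This point: on the stub's axis, 37 mm above the underside; grip the stub here. z: the cap's upward axis. About 0.4 kg. Any of the three may be the rocking one
- cap_b_grip (a point): one of the three caps, shape and point as cap_a. Two caps stand on a foot 78 mm wide, 8 mm high, and stay still when pressed; one, any of the three, stands level on a casting stub 18 mm wide, 8 mm high, under its middle: 5 N down on the flange 36 mm from the axis tips it some 13 degrees, that side going down to the desk; let go, it falls back level
- cap_c_grip (a point): one of the three caps, shape and point as cap_a. Two caps stand on a foot 78 mm wide, 8 mm high, and stay still when pressed; one, any of the three, stands level on a casting stub 18 mm wide, 8 mm high, under its middle: 5 N down on the flange 36 mm from the axis tips it some 13 degrees, that side going down to the desk; let go, it falls back level
- tray_in (a point): a shallow open red tray, fixed on the desk, 142 mm square outside and 132 mm inside, walls 20 mm high and 5 mm thick. This point is the centre of its inner floor, 5 mm above the desk; x and y run along its walls, z up
Things that resemble listed ones, but are neither listed nor needed, are in the scene too. Leave any blue or purple look-alike of the part that bears cap_c_grip alone.

How it is judged:
By the outcome, as a careful person would: the job done as asked, in the order asked, and still so for the second after the job is handed in, with the robot touching nothing.
It also fails if it takes over 53 s, if anything falls off the work surface, if the arm or the gripper's body presses on something with over 40 N, if the wrist force passes 120 N, or if a joint passes its speed limit or range.

## Working session

There is one attempt and no reset: what is moved stays moved. The work goes in short steps, Python scripts to look and compute and a shell command to move; the robot and the scene stay as the last step left them, time stands still between calls to the robot, and variables do not carry over. Pictures are saved under pics/ and viewed, at most 10 in all, crops included, and the job is handed in when it is done.

```bash
mkdir -p pics; cat > h.py <<'E'
import numpy as np, cv2
from station import telemetry, imaging, order, search_frame, outline_of, landmark_of
def ray(cam,px):
    c=imaging.get_calibration(cam);K=np.array(c["K"]);k=c["k1"];T=np.array(c["pose"])
    d=np.array([(px[0]-K[0,2])/K[0,0],(px[1]-K[1,2])/K[1,1]]);u=d.copy()
    for _ in range(20): u=d/(1+k*(u@u))
    return T[:3,3],T[:3,:3]@np.array([u[0],u[1],1])
def at_z(cam,px,z):
    o,d=ray(cam,px);return o+d*(z-o[2])/d[2]
def proj(cam,p):
    c=imaging.get_calibration(cam);K=np.array(c["K"]);T=np.array(c["pose"])
    q=T[:3,:3].T@(np.array(p)-T[:3,3]);u=q[:2]/q[2];u=u*(1+c["k1"]*(u@u))
    return K[:2,:2]@u+K[:2,2]
def save(cam,name):
    im=imaging.grab_frame(cam);cv2.imwrite(f"pics/{name}.png",im[:,:,::-1]);return im
E
python3 - <<'E'
from h import *
np.set_printoptions(precision=4,suppress=True)
a=save("top","top0");b=save("side","side0")
cv2.imwrite("pics/both0.png",cv2.resize(np.vstack([a,b])[:,:,::-1],(400,600)) if 0 else np.hstack([cv2.resize(a,(400,300)),cv2.resize(b,(400,300))])[:,:,::-1])
for cam in("top","side"):
    print(cam,imaging.get_calibration(cam)["pose"])
    for q,z in(("cap_a_grip",.037),("tray_in",.005)):
        for r in landmark_of(cam,q): print(q,np.round(r["centre"],1),round(r["conf"],2),at_z(cam,r["centre"],z))
o=telemetry.get_obs();print(o)
E
```

```text
top [[-0.1262 -0.964   0.2341  0.3268]
 [-0.992   0.1242 -0.0237 -0.0208]
 [-0.0062 -0.2352 -0.9719  0.9095]
 [ 0.      0.      0.      1.    ]]
cap_a_grip [220.6 192.4] 0.57 [0.5496 0.0505 0.037 ]
tray_in [122.1 195. ] 0.95 [0.5823 0.2952 0.005 ]
side [[ 0.9933 -0.068   0.093   0.4144]
 [-0.1152 -0.5705  0.8132 -0.912 ]
 [-0.0022 -0.8185 -0.5745  0.6525]
 [ 0.      0.      0.      1.    ]]
cap_a_grip [264.2 170.6] 0.87 [0.5537 0.0563 0.037 ]
tray_in [260.6 132.8] 0.71 [0.5787 0.3155 0.005 ]
{'time_s': 0.3, 'q': array([ 1.2093,  0.5996, -0.0025,  1.5996,  0.0018,  0.9429, -0.0798]), 'qvel': array([ 0.0016, -0.0039,  0.0006, -0.0009,  0.0015,  0.0002, -0.0002]), 'joint_torque': array([ -0.0035, -76.413 ,   1.4934, -25.2252,  -0.0525,   0.014 ,
         0.0001]), 'tcp_pos': array([ 0.2036, -0.6956,  0.2183]), 'tcp_rot': array([-3.1093, -0.4458,  0.0002]), 'force': array([-0.0353, -0.2303,  0.6386]), 'ft_torque': array([ 0.0224, -0.0114, -0.0164]), 'grasp_force': 0.0, 'grip_width': 0.09334966881568679}
```

View pics/top0.png

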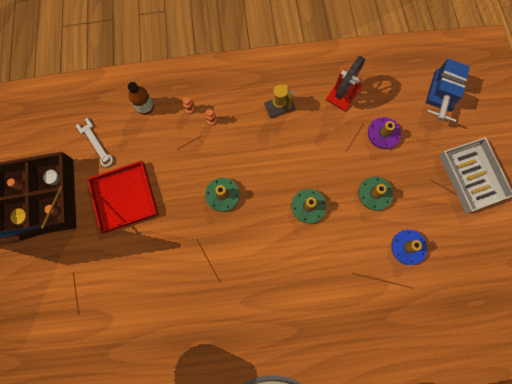

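View pics/side0.png

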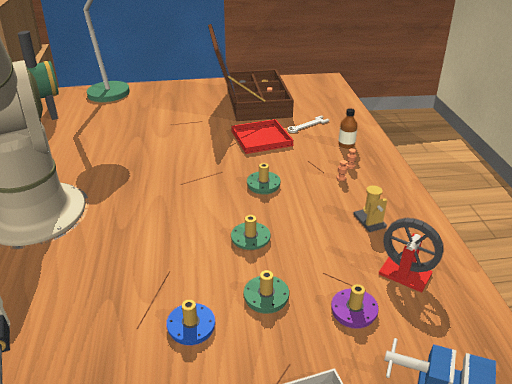

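The top view shows green caps at (222,195), (309,206) and (376,193), the blue look-alike at (409,247), the purple one at (384,132), and the tray at (123,197). The side view shows the same green caps at (264,181), (251,235) and (266,293). The only candidates are the three green ones. Next I'll measure all three and the tray.

```bash
cat > m.py <<'E'
from h import *
from scipy.optimize import least_squares
th=np.linspace(0,2*np.pi,48,endpoint=False)
def disk(c,z,r): return np.c_[c[0]+r*np.cos(th),c[1]+r*np.sin(th),np.full(48,z)]
def green(cam,im):
    h=cv2.cvtColor(im,cv2.COLOR_RGB2HSV)
    m=((h[...,0]>60)&(h[...,0]<92)&(h[...,1]>90)&(h[...,2]>40)).astype(np.uint8)
    n,l,s,c=cv2.connectedComponentsWithStats(m)
    return [(c[i],(l==i)) for i in range(1,n) if s[i,4]>250]
def model(cam,c):  # silhouette of flange z 8..16 mm
    P=np.array([proj(cam,p) for z in(.008,.016) for p in disk(c,z,.042)])
    hull=cv2.convexHull(P.astype(np.float32));x=hull[:,0]
    return np.r_[x.min(0),x.max(0)]
def fit(cam,mask,c0):
    ys,xs=np.nonzero(mask);b=np.array([xs.min(),ys.min(),xs.max()+1,ys.max()+1])-.5
    return least_squares(lambda c:model(cam,c)-b,c0).x,np.abs(model(cam,least_squares(lambda c:model(cam,c)-b,c0).x)-b).max()
E
python3 - <<'E'
from m import *
np.set_printoptions(precision=4,suppress=True)
for cam in("top","side"):
    im=imaging.grab_frame(cam)
    for c,m in green(cam,im):
        x,r=fit(cam,m,at_z(cam,c,.012)[:2]);print(cam,c,m.sum(),x,round(r,2))
im=cv2.imread("pics/top0.png")[:,:,::-1]
h=cv2.cvtColor(im,cv2.COLOR_RGB2HSV);m=(((h[...,0]<5)|(h[...,0]>176))&(h[...,1]>200)&(h[...,2]>70)).astype(np.uint8);m[:,200:]=0
cs=max(cv2.findContours(m,0,2)[0],key=cv2.contourArea);r=cv2.minAreaRect(cs);print(r)
P=np.array([at_z("top",p,.02) for p in cv2.boxPoints(r)]);print(P,P.mean(0))
E
```

```text
Traceback (most recent call last):
  File "m.py", line 16, in fit
    return least_squares(lambda c:model(cam,c)-b,c0).x,np.abs(model(cam,least_squares(lambda c:model(cam,c)-b,c0).x)-b).max()
                                                                        ~~~~~~~~~~~~~^^^^^^^^^^^^^^^^^^^^^^^^^^^^
  File "m.py", line 16, in <lambda>
    return least_squares(lambda c:model(cam,c)-b,c0).x,np.abs(model(cam,least_squares(lambda c:model(cam,c)-b,c0).x)-b).max()
                                                                                               ~~~~~^^^^^^^
  File "m.py", line 11, in model
    P=np.array([proj(cam,p) for z in(.008,.016) for p in disk(c,z,.042)])
                ~~~~^^^^^^^
  File "h.py", line 11, in proj
    c=imaging.get_calibration(cam);K=np.array(c["K"]);T=np.array(c["pose"])
ValueError: time passes only in moves, steps and waits
```

```bash
sed -i 's/imaging.get_calibration(cam)/CAL[cam]/; /^from station/a CAL={n:imaging.get_calibration(n) for n in("top","side")}' h.py
sed -i 's/    hull=.*/    x=P/' m.py
python3 - <<'E'
from m import *
np.set_printoptions(precision=4,suppress=True)
print(telemetry.get_obs()["time_s"])
for cam in("top","side"):
    im=cv2.imread(f"pics/{cam}0.png")[:,:,::-1].copy()
    for c,m in green(cam,im):
        x,r=fit(cam,m,at_z(cam,c,.012)[:2]);print(cam,c,m.sum(),x,round(r,2))
im=cv2.imread("pics/top0.png")[:,:,::-1].copy()
h=cv2.cvtColor(im,cv2.COLOR_RGB2HSV);m=(((h[...,0]<5)|(h[...,0]>176))&(h[...,1]>200)&(h[...,2]>70)).astype(np.uint8);m[:,200:]=0
cs=max(cv2.findContours(m,0,2)[0],key=cv2.contourArea);r=cv2.minAreaRect(cs);print(r)
P=np.array([at_z("top",p,.02) for p in cv2.boxPoints(r)]);print(P,P.mean(0))
E
```

```text
0.35
top [220.3057 195.0502] 458 [0.5509 0.0507] 1.51
top [372.8551 193.6908] 414 [ 0.5058 -0.3184] 2.09
side [108.1429  90.6197] 539 [0.0802 0.6843] 8.9
side [263.0866 182.7486] 358 [0.5507 0.0453] 1.07
side [250.6563 236.5476] 515 [ 0.4962 -0.1534] 1.41
side [265.8358 295.0358] 810 [ 0.5056 -0.3232] 0.57
((121.2674789428711, 196.7501220703125), (56.963836669921875, 61.651851654052734), 71.96571350097656)
[[0.6307 0.3861 0.02  ]
 [0.6605 0.2374 0.02  ]
 [0.5193 0.2022 0.02  ]
 [0.4909 0.3455 0.02  ]] [0.5754 0.2928 0.02  ]
```

The caps are at about A (0.551, 0.048), B (0.497, −0.152) and C (0.506, −0.321), with the tray near (0.578, 0.294). I'll shut the gripper and move above the +x side of C's rim.

```bash
cat > go.py <<'E'
import sys; from h import *
from scipy.spatial.transform import Rotation as R
o=telemetry.get_obs();t=np.array([float(v) for v in sys.argv[1:4]])
Rm=R.from_rotvec(o["tcp_rot"]).as_matrix()
print("t",o["time_s"],"tcp",np.round(o["tcp_pos"],4),"F",np.round(o["force"],1),"toolx yaw",np.degrees(np.arctan2(Rm[1,0],Rm[0,0])).round(2),"width",round(o["grip_width"],4),"tool shift mm",np.round(Rm.T@(t-o["tcp_pos"])*1000,1),"z axis",np.round(Rm[:,2],3))
E
python3 -m handwheel '[[[30.7,-19.6,6,0,0,0],[30.7,-19.6,6,0,0,0],[30.7,-19.6,6,0,0,0],[30.7,-19.6,6,0,0,0],[30.7,-19.6,6,0,0,0],[30.7,-19.6,6,0,0,0],[30.7,-19.6,6,0,0,0],[30.7,-19.6,6,0,0,0],[30.7,-19.6,6,0,0,0],[30.7,-19.6,6,0,0,0],[30.7,-19.6,6,0,0,0],[30.7,-19.6,6,0,0,0],[30.7,-19.6,6,0,0,0],[30.7,-19.6,6,0,0,0],[0,0,0,0,0,0],[0,0,0,0,0,0]]]' 1 20; python3 go.py .5386 -.3115 .03
```

```text
time_s: 1.68
tcp_pos: [0.5407, -0.309, 0.1341]
tcp_rot: [-3.108, -0.453, -0.0]
force: [-1.1, -0.8, 0.3]
grip_width: 0.0007
grasp_force: 0.0
t 1.6833 tcp [ 0.5407 -0.309   0.1341] F [-1.1 -0.8  0.3] toolx yaw 16.6 width 0.0007 tool shift mm [ -2.8   1.9 104.1] z axis [-0.     0.001 -1.   ]
```

```bash
python3 -m handwheel '[[[-2,1.5,30,0,0,0],[0,0,30,0,0,0],[0,0,25,0,0,0],[0,0,15,0,0,0],[0,0,6,0,0,0],[0,0,6,0,0,0],[0,0,2,0,0,0],[0,0,0,0,0,0],[0,0,0,0,0,0]]]'; python3 go.py .5386 -.3115 .016
```

```text
time_s: 2.43
tcp_pos: [0.5379, -0.3142, 0.0215]
tcp_rot: [3.109, 0.445, 0.002]
force: [-0.0, -0.6, 0.3]
grip_width: 0.0003
grasp_force: 0.0
t 2.4333 tcp [ 0.5379 -0.3142  0.0215] F [-0.  -0.6  0.3] toolx yaw 16.3 width 0.0003 tool shift mm [ 1.4 -2.4  5.5] z axis [ 0.001 -0.001 -1.   ]
```

```bash
python3 -m handwheel '[[[0,0,2,0,0,0],[0,0,2,0,0,0],[0,0,1,0,0,0],[0,0,1,0,0,0],[0,0,1,0,0,0],[0,0,1,0,0,0],[0,0,0,0,0,0],[0,0,0,0,0,0]]]'; python3 - <<'E'
from h import *
a=save("side","sC")[190:350,170:370]; b=cv2.imread("pics/side0.png")[190:350,170:370][:,:,::-1]
cv2.imwrite("pics/sC2.png",cv2.resize(np.hstack([b,a])[:,:,::-1],(800,320),interpolation=cv2.INTER_CUBIC))
E
```

```text
time_s: 3.1
tcp_pos: [0.538, -0.3138, 0.0162]
tcp_rot: [3.109, 0.446, 0.003]
force: [-7.4, 3.7, 37.6]
grip_width: 0.0008
grasp_force: 18.9
```

View pics/sC2.png

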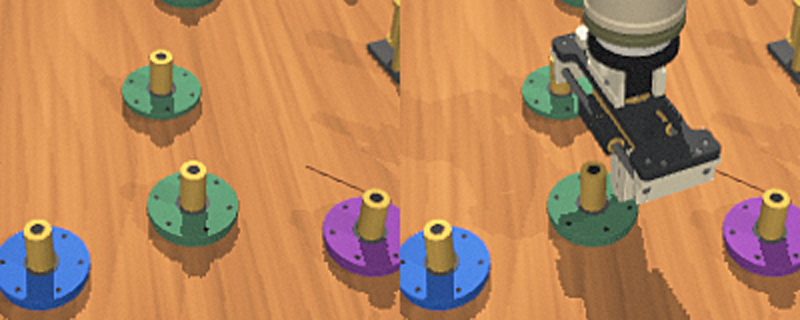

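C is steady: it pushed back with 38 N at z = 16 mm, and its stub stayed at the same pixel. On to B, with a lighter press.

```bash
python3 -m handwheel '[[[0,0,-5,0,0,0],[0,0,-25,0,0,0],[0,0,-25,0,0,0],[8,-33,0,0,0,0],[8,-33,0,0,0,0],[8,-33,0,0,0,0],[8,-33,0,0,0,0],[8,-33,0,0,0,0],[0,0,0,0,0,0],[0,0,25,0,0,0],[0,0,16,0,0,0],[0,0,6,0,0,0],[0,0,0,0,0,0],[0,0,0,0,0,0]]]'; python3 go.py .5296 -.1425 .016
```

```text
time_s: 4.32
tcp_pos: [0.5295, -0.1444, 0.0207]
tcp_rot: [-3.11, -0.445, 0.001]
force: [0.6, -0.0, 0.4]
grip_width: 0.0009
grasp_force: 0.0
t 4.3167 tcp [ 0.5295 -0.1444  0.0207] F [ 0.6 -0.   0.4] toolx yaw 16.3 width 0.0009 tool shift mm [ 0.6 -1.8  4.7] z axis [-0.001 -0.    -1.   ]
```

```bash
python3 -m handwheel '[[[0,0,2,0,0,0],[0,0,2,0,0,0],[0,0,1,0,0,0],[0,0,0.5,0,0,0],[0,0,0.5,0,0,0],[0,0,0,0,0,0],[0,0,0,0,0,0]]]'; python3 - <<'E'
from h import *
a=save("side","sB")[140:300,150:350]; b=cv2.imread("pics/side0.png")[140:300,150:350][:,:,::-1]
cv2.imwrite("pics/sB2.png",cv2.resize(np.hstack([b,a])[:,:,::-1],(800,320),interpolation=cv2.INTER_CUBIC))
E
```

```text
time_s: 4.9
tcp_pos: [0.5306, -0.1441, 0.015]
tcp_rot: [3.109, 0.446, 0.003]
force: [2.5, 0.7, 3.9]
grip_width: 0.0002
grasp_force: 1.9
```

View pics/sB2.png

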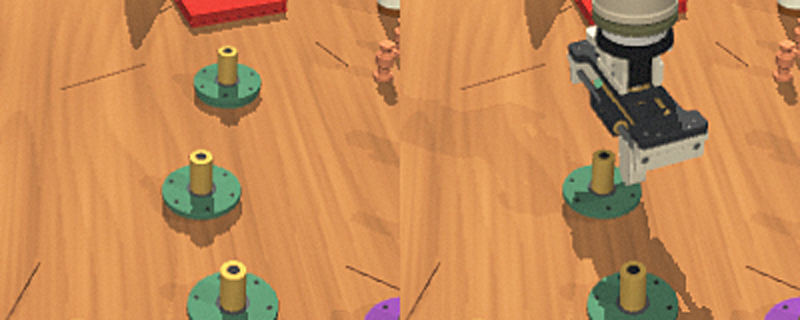

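At z = 15 mm B pushes back with only 4 N, and its stub has perhaps shifted slightly to the right. I'll press a few millimetres further to confirm.

```bash
python3 -m handwheel '[[[0,0,1,0,0,0],[0,0,1,0,0,0],[0,0,1,0,0,0],[0,0,1,0,0,0],[0,0,1,0,0,0],[0,0,0,0,0,0],[0,0,0,0,0,0]]]'; python3 - <<'E'
from h import *
a=save("side","sB3")[140:300,150:350]; b=cv2.imread("pics/side0.png")[140:300,150:350][:,:,::-1]
cv2.imwrite("pics/sB4.png",cv2.resize(np.hstack([b,a])[:,:,::-1],(800,320),interpolation=cv2.INTER_CUBIC))
E
```

```text
time_s: 5.53
tcp_pos: [0.5308, -0.1441, 0.011]
tcp_rot: [3.109, 0.446, 0.004]
force: [2.9, 3.0, 23.3]
grip_width: 0.0006
grasp_force: 11.6
```

View pics/sB4.png

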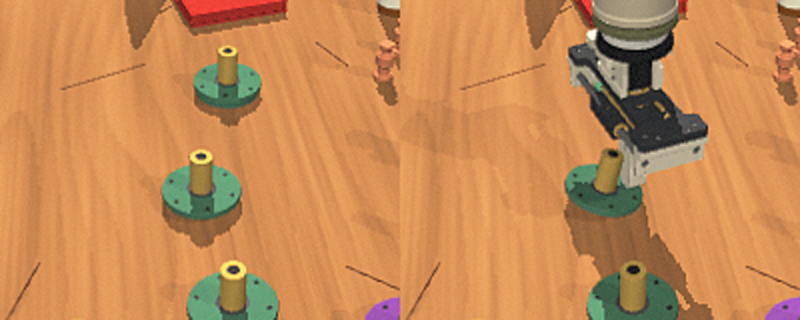

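B rocks: its stub, at crop pixel (610,155), now leans clearly to the right, and the rim has gone down 5 mm. I'll let go, lift, open half-way and measure it again.

```bash
python3 -m handwheel '[[[0,0,-2,0,0,0],[0,0,-2,0,0,0],[0,0,-2,0,0,0],[0,0,-3,0,0,0],[0,0,-5,0,0,0],[0,0,-15,0,0,0],[0,0,-25,0,0,0],[0,0,-25,0,0,0],[20,0,0,0,0,0],[0,0,0,0,0,0],[0,0,0,0,0,0],[0,0,0,0,0,0]]]' -0.2 20; python3 - <<'E'
from m import *
np.set_printoptions(precision=4,suppress=True)
for cam in("side","top"):
    im=save(cam,cam+"5")
    for c,m in green(cam,im):
        x,r=fit(cam,m,at_z(cam,c,.012)[:2]);print(cam,c,m.sum(),x,round(r,2))
a=cv2.imread("pics/side5.png")[140:300,150:350];b=cv2.imread("pics/top5.png")[120:280,230:430]
cv2.imwrite("pics/b5.png",cv2.resize(np.hstack([a,b]),(800,320),interpolation=cv2.INTER_CUBIC))
E
python3 go.py .497 -.152 .08
```

```text
time_s: 6.58
tcp_pos: [0.5476, -0.1385, 0.0881]
tcp_rot: [-3.109, -0.446, 0.003]
force: [0.2, 0.4, 0.5]
grip_width: 0.0557
grasp_force: 0.0
side [108.0616  90.472 ] 536 [0.0802 0.6843] 8.9
side [250.6155 236.5871] 528 [ 0.4962 -0.1534] 1.41
side [264.5241 295.5284] 704 [ 0.5056 -0.3232] 0.57
t 6.6833 tcp [ 0.5475 -0.1386  0.0879] F [-0.7 -0.2  0.5] toolx yaw 16.3 width 0.0555 tool shift mm [-52.2  -1.3   8. ] z axis [-0.002  0.    -1.   ]
```

View pics/b5.png

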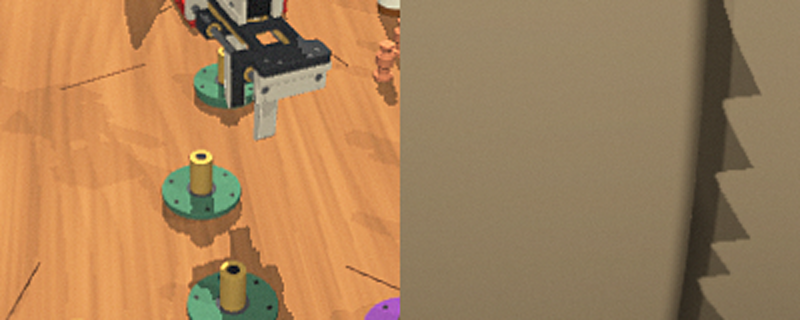

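B fell back level, at the same place as before. The top picture missed B at first because of my area threshold, so I'll refit it there, free of robot time.

```bash
python3 - <<'E'
from m import *
np.set_printoptions(precision=4,suppress=True)
for cam in("top","side"):
    im=cv2.imread(f"pics/{cam}0.png")[:,:,::-1].copy()
    h=cv2.cvtColor(im,cv2.COLOR_RGB2HSV)
    for n,c in(("A",(.551,.048)),("B",(.497,-.152)),("C",(.506,-.321))):
        u,v=proj(cam,(*c,.012)).astype(int);m=np.zeros(im.shape[:2],bool);m[v-30:v+30,u-36:u+36]=1
        g=(h[...,0]>55)&(h[...,0]<100)&(h[...,1]>60)&m
        # flange outline by enclosing hull -> ellipse centre
        k=cv2.morphologyEx(g.astype(np.uint8),cv2.MORPH_OPEN,np.ones((2,2)))
        x,r=fit(cam,k>0,c)
        br=(h[...,0]>18)&(h[...,0]<32)&(h[...,1]>120)&(h[...,2]>140)&m
        l=np.argwhere(br);print(cam,n,g.sum(),x,round(r,2),"brass px",br.sum(),l.mean(0)[::-1] if len(l) else "", "proj stub top",proj(cam,(*c,.058)))
E
```

```text
top A 550 [0.5481 0.0486] 1.52 brass px 52 [219.9615 189.7308] proj stub top [220.6195 189.5265]
top B 565 [ 0.4935 -0.1538] 1.2 brass px 60 [310.5167 201.5667] proj stub top [310.2892 201.4401]
top C 547 [ 0.5029 -0.3216] 1.6 brass px 55 [380.5091 188.3455] proj stub top [381.6852 188.4888]
side A 464 [0.551  0.0383] 0.65 brass px 139 [262.9784 172.1799] proj stub top [263.6665 165.1162]
side B 629 [ 0.4969 -0.1568] 1.46 brass px 174 [249.8736 225.546 ] proj stub top [250.6963 217.2956]
side C 1016 [ 0.5071 -0.3258] 0.66 brass px 234 [265.6325 282.5171] proj stub top [266.393  275.0106]
```

```bash
python3 -m handwheel '[[[-25,0,0,0,0,0],[-28,-0.5,0,0,0,0],[0,0,0,0,0,0],[0,0,0,0,0,0],[0,0,20,0,0,0],[0,0,20,0,0,0],[0,0,15,0,0,0],[0,0,8,0,0,0],[0,0,3,0,0,0],[0,0,0,0,0,0],[0,0,0,0,0,0]]]'; python3 go.py .496 -.153 .022
```

```text
time_s: 7.6
tcp_pos: [0.4982, -0.1529, 0.0229]
tcp_rot: [3.11, 0.446, 0.0]
force: [-0.3, -0.8, -0.4]
grip_width: 0.056
grasp_force: 0.0
t 7.6 tcp [ 0.4982 -0.1529  0.0229] F [-0.3 -0.8 -0.4] toolx yaw 16.32 width 0.056 tool shift mm [-2.1 -0.5  0.9] z axis [ 0. -0. -1.]
```

```bash
python3 -m handwheel '[[[-1.5,0,0,0,0,0],[0,0,0,0,0,0],[0,0,0,0,0,0],[0,0,0,0,0,0],[0,0,0,0,0,0],[0,0,0,0,0,0],[0,0,0,0,0,0],[0,0,0,0,0,0],[0,0,-3,0,0,0],[0,0,-10,0,0,0],[0,0,-20,0,0,0],[0,0,-30,0,0,0],[0,0,-30,0,0,0],[0,0,0,0,0,0],[0,0,0,0,0,0]]]' 1 30; python3 - <<'E'
from h import *
a=save("side","s6")
cv2.imwrite("pics/s6c.png",cv2.resize(a[60:260,140:380,::-1],(720,600),interpolation=cv2.INTER_CUBIC))
E
python3 go.py .578 .294 .13
```

```text
time_s: 8.85
tcp_pos: [0.4969, -0.1534, 0.1171]
tcp_rot: [3.109, 0.446, 0.005]
force: [-0.1, 0.7, -5.6]
grip_width: 0.0237
grasp_force: 30.0
t 8.9 tcp [ 0.4962 -0.1532  0.1159] F [ 0.   0.2 -5.9] toolx yaw 16.33 width 0.0235 tool shift mm [ 204.3 -406.1  -14.1] z axis [ 0.001 -0.    -1.   ]
```

View pics/s6c.png

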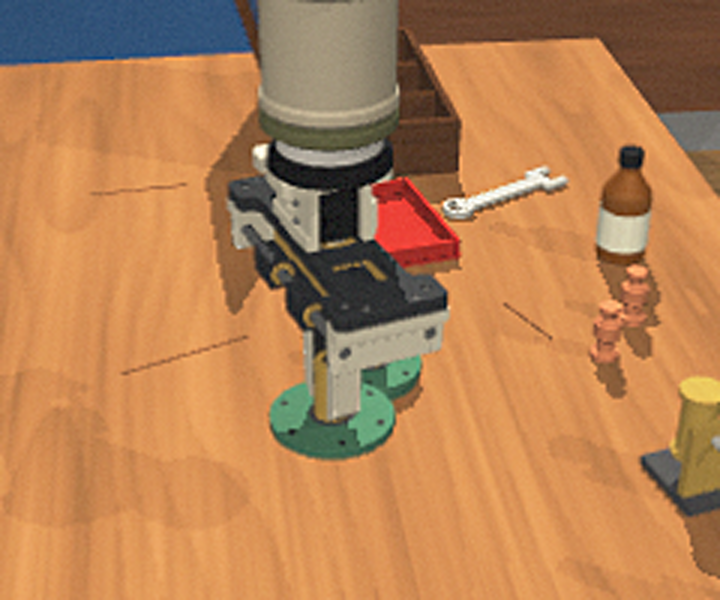

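The cap is held upright (flange level at crop (332,420), width 23.7 mm). Before moving I'll check how much room the box beside the tray leaves.

```bash
python3 - <<'E'
from h import *
np.set_printoptions(precision=3,suppress=True)
for p in((232,117),(292,118)): print("side desk",at_z("side",p,0))
for p in((66,153),(75,233)): 
    for z in(.03,.06,.09): print("top",p,z,at_z("top",p,z))
for p in((228,75),(292,98)): 
    for z in(.03,.06,.09): print("side rim",p,z,at_z("side",p,z))
E
```

```text
side desk [0.504 0.443 0.   ]
side desk [0.691 0.413 0.   ]
top (66, 153) 0.03 [0.701 0.425 0.03 ]
top (66, 153) 0.06 [0.689 0.41  0.06 ]
top (66, 153) 0.09 [0.676 0.394 0.09 ]
top (75, 233) 0.03 [0.497 0.404 0.03 ]
top (75, 233) 0.06 [0.492 0.389 0.06 ]
top (75, 233) 0.09 [0.486 0.375 0.09 ]
side rim (228, 75) 0.03 [0.513 0.734 0.03 ]
side rim (228, 75) 0.06 [0.508 0.655 0.06 ]
side rim (228, 75) 0.09 [0.503 0.575 0.09 ]
side rim (292, 98) 0.03 [0.706 0.5   0.03 ]
side rim (292, 98) 0.06 [0.692 0.432 0.06 ]
side rim (292, 98) 0.09 [0.678 0.364 0.09 ]
```

The box front lies at y ≈ 0.41 with its raised lid at x ≈ 0.49. I'll turn the tool 45° so the gripper body points away from the lid, and lift a little.

```bash
python3 -m handwheel '[[[0,0,-4,0,0,6],[0,0,-4,0,0,6],[0,0,-4,0,0,6],[0,0,-4,0,0,6],[0,0,-4,0,0,6],[0,0,0,0,0,6],[0,0,0,0,0,6],[0,0,0,0,0,3],[0,0,0,0,0,0]]]'; python3 go.py .579 .295 .13
```

```text
time_s: 9.65
tcp_pos: [0.4953, -0.1528, 0.1339]
tcp_rot: [3.042, -0.781, -0.005]
force: [0.2, 0.7, -5.6]
grip_width: 0.0236
grasp_force: 30.0
t 9.65 tcp [ 0.4953 -0.1528  0.1339] F [ 0.2  0.7 -5.6] toolx yaw -28.79 width 0.0236 tool shift mm [-142.3 -432.8    3.7] z axis [-0.003 -0.    -1.   ]
```

```bash
python3 -m handwheel '[[[-5,-14,0,0,0,0],[-9.5,-29,0,0,0,0],[-9.5,-29,0,0,0,0],[-9.5,-29,0,0,0,0],[-9.5,-29,0,0,0,0],[-9.5,-29,0,0,0,0],[-9.5,-29,0,0,0,0],[-9.5,-29,0,0,0,0],[-9.5,-29,0,0,0,0],[-9.5,-29,0,0,0,0],[-9.5,-29,0,0,0,0],[-9.5,-29,0,0,0,0],[-9.5,-29,0,0,0,0],[-9.5,-29,0,0,0,0],[-9.5,-29,0,0,0,0],[-5,-14,0,0,0,0],[0,0,0,0,0,0],[0,0,0,0,0,0]]]'; python3 go.py .579 .295 .05
python3 - <<'E'
from h import *
a=save("side","s7"); b=save("top","t7")
cv2.imwrite("pics/s7c.png",np.hstack([cv2.resize(a[40:220,160:400,::-1],(400,300)),cv2.resize(b[100:340,0:320,::-1],(400,300))]))
E
```

```text
time_s: 11.15
tcp_pos: [0.5782, 0.2963, 0.134]
tcp_rot: [3.043, -0.773, -0.003]
force: [-0.2, -0.7, -4.8]
grip_width: 0.0234
grasp_force: 30.0
t 11.15 tcp [0.5782 0.2963 0.134 ] F [-0.2 -0.7 -4.8] toolx yaw -28.5 width 0.0234 tool shift mm [ 1.4  0.5 84. ] z axis [-0.002 -0.002 -1.   ]
```

View pics/s7c.png

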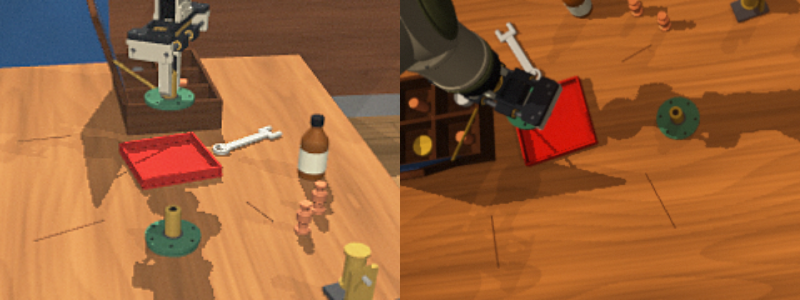

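The cap hangs upright over the tray (left crop: cap at (170,97), tray around (172,160)). I'll lower it and take the last part slowly.

```bash
python3 -m handwheel '[[[0,0,15,0,0,0],[0,0,25,0,0,0],[0,0,25,0,0,0],[0,0,20,0,0,0],[0,0,8,0,0,0],[0,0,4,0,0,0],[0,0,1,0,0,0],[0,0,0,0,0,0],[0,0,0,0,0,0]]]'; python3 go.py .579 .295 .028
```

```text
time_s: 12.0
tcp_pos: [0.58, 0.2961, 0.0388]
tcp_rot: [-3.042, 0.778, -0.002]
force: [0.8, -0.2, -4.5]
grip_width: 0.0235
grasp_force: 30.0
t 12.0 tcp [0.58   0.2961 0.0388] F [ 0.8 -0.2 -4.5] toolx yaw -28.7 width 0.0235 tool shift mm [-0.3  1.5 10.8] z axis [ 0.002  0.001 -1.   ]
```

```bash
python3 -m handwheel '[[[0,0,1.5,0,0,0],[0,0,1.5,0,0,0],[0,0,1,0,0,0],[0,0,1,0,0,0],[0,0,0,0,0,0],[0,0,0,0,0,0]]]'; python3 go.py .579 .295 .028
```

```text
time_s: 12.5
tcp_pos: [0.5791, 0.2961, 0.0325]
tcp_rot: [3.044, -0.778, -0.0]
force: [0.2, 0.4, -4.9]
grip_width: 0.0232
grasp_force: 30.0
t 12.5 tcp [0.5791 0.2961 0.0325] F [ 0.2  0.4 -4.9] toolx yaw -28.68 width 0.0232 tool shift mm [0.4 1.  4.5] z axis [-0. -0. -1.]
```

```bash
python3 -m handwheel '[[[0,0,1,0,0,0],[0,0,1,0,0,0],[0,0,0.5,0,0,0],[0,0,0.5,0,0,0],[0,0,0.5,0,0,0],[0,0,0,0,0,0],[0,0,0,0,0,0],[0,0,0,0,0,0]]]'
```

```text
time_s: 13.17
tcp_pos: [0.5792, 0.2961, 0.0291]
tcp_rot: [-3.044, 0.778, -0.0]
force: [-0.4, 0.6, -4.4]
grip_width: 0.0236
grasp_force: 30.0
```

```bash
python3 -m handwheel '[[[0,0,0.5,0,0,0],[0,0,0.5,0,0,0],[0,0,0.5,0,0,0],[0,0,0.3,0,0,0],[0,0,0,0,0,0],[0,0,0,0,0,0],[0,0,0,0,0,0]]]'
```

```text
time_s: 13.75
tcp_pos: [0.5793, 0.2961, 0.0279]
tcp_rot: [-3.043, 0.778, -0.0]
force: [-2.7, -1.1, 5.1]
grip_width: 0.0238
grasp_force: 30.0
```

It touches the tray floor. I'll ease off, open and lift clear.

```bash
python3 -m handwheel '[[[0,0,-0.5,0,0,0],[0,0,0,0,0,0],[0,0,0,0,0,0]]]' - 6; python3 -m handwheel '[[[0,0,0,0,0,0],[0,0,0,0,0,0],[0,0,0,0,0,0],[0,0,0,0,0,0],[0,0,0,0,0,0],[0,0,0,0,0,0],[0,0,-8,0,0,0],[0,0,-15,0,0,0],[0,0,-25,0,0,0],[0,0,-25,0,0,0],[0,0,-30,0,0,0],[0,0,-30,0,0,0],[0,20,-10,0,0,0],[0,30,0,0,0,0],[0,35,0,0,0,0],[0,35,0,0,0,0],[0,30,0,0,0,0],[0,20,0,0,0,0],[0,0,0,0,0,0],[0,0,0,0,0,0]]]' -0.1; python3 - <<'E'
from h import *
a=save("side","s8"); b=save("top","t8")
cv2.imwrite("pics/s8c.png",np.hstack([cv2.resize(a[60:320,160:400,::-1],(400,433)),cv2.resize(b[100:360,60:300,::-1],(400,433))]))
E
```

```text
time_s: 14.0
tcp_pos: [0.5793, 0.2961, 0.0278]
tcp_rot: [-3.044, 0.778, -0.0]
force: [-0.3, -0.2, 0.4]
grip_width: 0.0237
grasp_force: 6.0
time_s: 15.67
tcp_pos: [0.4976, 0.1462, 0.1717]
tcp_rot: [-3.042, 0.781, -0.001]
force: [0.6, -0.1, 0.1]
grip_width: 0.0515
grasp_force: 0.0
```

View pics/s8c.png

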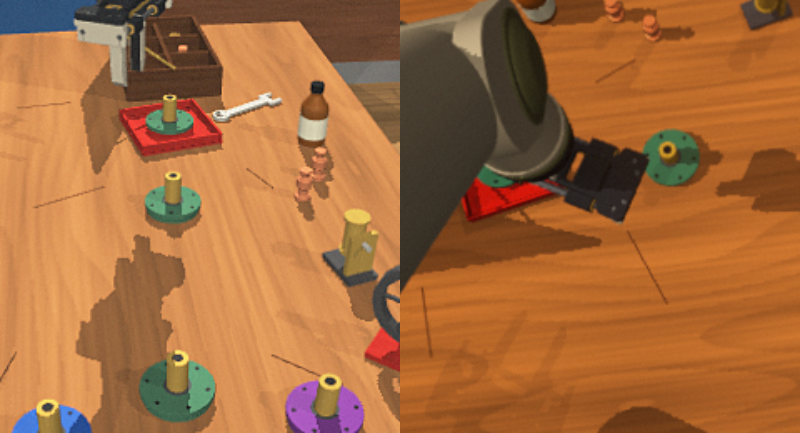

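The cap stands upright and centred in the red tray (left crop (170,120)). The two steady caps are where they were, and the robot touches nothing, so I'm handing the job in.

```bash
python3 -c "
from station import order;print(order.job_done())"
```

```text
the job is handed in; nothing more can be done
None
```

The rocking cap was the middle one (B): I set it down upright inside the red tray, left the two steady caps where they stood, and handed the job in at about 16 s; cap A was not pressed, because B had already rocked.

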